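# Index the turret and nest the coin cups

## Task

Turn the six-position turret one click, in whichever direction brings the large coin cup round to the fixed pointer, and let it rest in its detent there. Then nest the middle cup in the large one, and after that the small cup in the middle one, each upright and fully down. Leave everything else as it stands: do not turn the turret past that click, tip a cup over, knock the clamp, or disturb the loose parts.

Things in the scene. Friction and masses are not known exactly. Their poses are not given: they have to be found in the camera images.
- turret_base: Fixed round cast iron base of the indexing turret, 210 mm across. Origin: on the turret's vertical axis, on the plate; z up. Its -x axis points from the axis to the tarnished silver-finish pointer, a flat blade on a bracket just outside the deck (120 to 155 mm from the axis, 51 mm high, narrowing to its tip at the deck). The base's yaw varies.
- turret (a joint): Angle of the deck on its base, rad, 0 at the start, positive anticlockwise from above. Six spring detents 60 degrees (1.047 rad) apart, one at 0, each with a station at the pointer. Let go past the halfway point, the deck is drawn into the next one. Turning takes 2 to 3 N at a post, with little friction.
- deck_centre (a point): On the turret's axis, on top of the deck, 45 mm above the plate. The deck is an aluminium disc 240 mm across with six marked stations centred 80 mm from the axis; three pins (6 mm high) round each keep the large cup within about 2 mm of its centre. A hub 32 mm across, 8 mm high, is at the axis.
- post (a point): Centre of the top of one of six alike upright steel index posts on the deck, 105 mm above the plate; it turns with the deck. The posts are 14 mm in diameter, 60 mm tall, 108 mm from the axis, 60 degrees apart, midway between stations (at joint 0 this one is 30 degrees anticlockwise of the base's x axis). Pinch or push any of them to turn the deck.
- load_point (a point): Point on the deck's upper surface in front of the pointer, 80 mm from the axis towards it: the centre of the station at the pointer. Fixed to the base, does not turn.
- large_cup: Large coin cup: open straight-sided round aluminium cup, outside diameter 70 mm, inside 64 mm, 36 mm tall, wall and floor 3 mm, about 0.12 kg. Origin: centre of its underside, z up. It stands loose on the turret deck at the station next to the pointer on one side or the other.
- middle_cup: Middle coin cup: the same kind, outside diameter 56 mm, inside 50 mm, 54 mm tall, wall and floor 3 mm, about 0.11 kg; stands on the plate in front of the clamp. Origin: centre of its underside, z up. Fully nested it stands 21 mm proud of the large cup.
- small_cup: Small coin cup: the same kind, outside diameter 42 mm, inside 36 mm, 72 mm tall, wall and floor 3 mm, about 0.09 kg; stands on the plate in front of the clamp. Origin: centre of its underside, z up. Fully nested it stands 21 mm proud of the middle cup.
- clamp: Bystander, fixed: iron bench clamp with a wing screw, holding a domed, dented aluminium meter housing. Origin: on the plate, in the middle of the parts standing in front of it; its x axis points to the clamp, which fills x from 80 to 170 mm and y from -95 to 132 mm in this frame; the housing is 152 mm high.
- chute_a: Bystander, loose: U-shaped steel coin chute insert, 44 x 30 x 24 mm, lying on the turret deck at the other station next to the pointer; it rides round with the deck. Origin: centre of its underside.
- chute_b: Bystander, loose: the same kind of insert, 44 x 30 x 24 mm, lying on the plate among the parts before the clamp. Origin: centre of its underside.
- arbor: Bystander, loose: brass winding arbor standing on its 34 mm flange, 58 mm tall, on the plate among the parts before the clamp. Origin: centre of its underside.
- gear: Bystander, loose: brass gear lying flat, 55 mm across its teeth, 18 mm tall with its hub, on the plate among the parts before the clamp. Origin: centre of its underside.
Things that resemble listed ones, but are neither listed nor needed, are in the scene too. Leave any black or green look-alike of the small_cup alone.

How it is judged:
On the way, in this order (a step that is already met when the one before it is completed fails the run):
1. The turret has been turned one click, bringing the large cup to the pointer, and rests in its detent (horizontal distance between large_cup and load_point below 0.009 m and angle between large_cup's own z axis and vertical below 0.06 rad and (value of joint turret between 0.98 and 1.115 rad or value of joint turret between -1.115 and -0.98 rad) and velocity of joint turret between -0.05 and 0.05 rad/s), for 0.2 s.
2. The middle cup is nested fully down in the large cup (horizontal distance between middle_cup and large_cup below 0.0065 m and z of middle_cup in the frame of large_cup between 0.0005 and 0.006 m and angle between middle_cup's own z axis and vertical below 0.06 rad), for 0.2 s.
3. The small cup is nested fully down in the middle cup (horizontal distance between small_cup and middle_cup below 0.0065 m and z of small_cup in the frame of middle_cup between 0.0005 and 0.006 m and angle between small_cup's own z axis and vertical below 0.06 rad), for 0.2 s.
At the end, for the whole second after the job is handed in: Turret at rest one click from its start (0.98 to 1.115 rad), large cup within 9 mm of the load point; middle cup in the large, small in the middle, each within 6.5 mm of centre, underside at most 6 mm above that of the cup round it, all upright within 0.06 rad, still and released (all of step 1 and all of step 2 and all of step 3 and linear speed of each of large_cup, middle_cup, small_cup below 0.03 m/s); the robot touches nothing.
It fails at once if the turret is turned past the click (more than 1.4 rad from its start) (value of joint turret above 1.4 rad or value of joint turret below -1.4 rad).
It fails at once if a loose bystander on the plate is moved by more than 20 mm (distance of any of arbor, gear, chute_b from where it was at the start of the episode above 0.02 m).
It fails at once if the chute insert on the deck is shifted on it (its distance from the large cup changes by more than about 15 mm) or knocked off (horizontal distance between chute_a and large_cup below 0.123 m or horizontal distance between chute_a and large_cup above 0.154 m or height (world z) of chute_a below 0.03 m).
It fails at once if a cup is tipped by more than 0.6 rad (angle between any of large_cup, middle_cup, small_cup's own z axis and vertical above 0.6 rad).
It fails at once if the robot knocks the clamp or housing (more than 10 N) (contact force between any of the arm, the fingers and clamp above 10 N).
It also fails if it takes over 72 s, if anything falls off the work surface, if the arm or the gripper's body presses on something with over 40 N, if the wrist force passes 120 N, or if a joint passes its speed limit or range.

## Robot

A 6-joint arm with a two-finger parallel gripper is mounted at the origin on the work surface. World frame = base frame: x ahead of the robot, y to its left, z up, the work surface at z = 0. Lengths are in m, angles in rad, forces in N, time in s.
With the tool pointing down it reaches from about 0.225 to 0.875 m from the base axis. Payload 3.4 kg.
Tool frame: the origin (TCP) lies on the mounting face of the last link; the fingertips stand 173 mm ahead of it and the grasp point (between the pads) lies 155 mm ahead of it; z points along the fingers, y is the line along which they close (so a half turn about z gives the same grasp; the last joint's range is limited). The gripper opens to 85 mm and grips with 20 to 120 N. Pads are 22 mm wide; open, the fingers measure 114 mm over their backs; the gripper's body (76 mm by 85 mm) begins 54 mm behind the grasp point. The pads swing forward as they close: fully open they stand 13 mm farther back than shut.
Start: joints at [1.06, 0.276, 1.505, -0, 1.361, -0.121], TCP at [0.219, 0.532, 0.405] pointing down, gripper open.
Joint ranges: [-2.89, 2.89], [-0.75, 2.08], [0.22, 2.7], [-1.18, 4.32], [0.11, 2.71], [-2.7, 2.7]. Speed limits (rad/s): [2.57, 2.57, 3.14, 3.14, 3.14, 3.14].

## Interface

Orientations are given as a unit quaternion [w, x, y, z].
In Python, from rig import manip gives the robot as it stands.
- The arm moves only by the tool carry_out, never from a script. Its arguments are lists of equal length, an entry for each row: "linear": the shift along the world's x, y, z each as a share of 500 mm, from -1 to 1, a list of three; "angular": the turn, a rotation vector about the world's x, y, z each as a share of 0.08 rad, from -1 to 1, a list of three; "hand": the opening, from 0 (shut) to 1 (fully open). In form: {"linear": [[x, y, z], ...], "angular": [[rx, ry, rz], ...], "hand": [hand, ...]}. A call has 1 to 8 rows; each row shifts and turns the commanded pose from where the row before left it; what a row does not reach is not made up. A row lasts 1/12 s, in which the tool goes at most 41.7 mm and 7.16 degrees, less where a joint would pass 70% of its speed; a pose out of reach is approached as far as the arm can. A call with a number of a shift or a turn outside -1 to 1 is refused whole. A call with a gripper value outside its range is refused whole. The fingers move at their own pace and stop on an object; "force" is the grip in N (left out, the last holds). Time passes only in rows, so rows that do not move let the fingers close. It gives the time, the measured TCP pose, the force, the opening and the grip force at its end, in the units of the state.
- manip.get_state(): the state, without advancing time (a new reading comes with each control period).
- manip.get_image(name): name is "side" or "top" or "wrist"; returns the picture (480x640x3 uint8, red, green, blue); there is no depth.
- manip.camera_params(name): a dict with "fx", "fy", "cx", "cy" (pixels), "k1" (the pictures are not rectified: a ray, as slopes to the right and down, at radius r is drawn at 1 + k1 r^2 times it, then the intrinsics apply), "view" (4x4, takes a point from world to camera coordinates); the wrist camera has in their place "hand_eye" (4x4, takes a point from camera to tool coordinates, whose origin is the TCP and whose axes are the flange's). Camera axes: x right, y down, z forward; pixel columns grow to the right and rows downward; lengths in m; the calibration is good to about 2 mm. A picture is of the moment at which its call begins: read the wrist's pose just before it. camera_params takes no time and is no camera call.
- manip.sign_off(): hands the job in; it is judged then, once.
The state is a dict: "clock": time; "qpos": joint angles; "qd": joint speeds; "effort": joint torques, N m; "position": TCP position; "ee_rot": TCP orientation; "contact_force": force on the tool from outside, world axes, zero at the start; "moment": the same for the moment, N m; "width": finger opening in m; "gripper_force": force on a finger pad.
Only numpy, scipy, OpenCV 4.12 (cv2) and the standard library are available. Lean on these libraries where they do the work, as an engineer would, in place of code of your own. Each camera call takes 0.05 s, during which the arm holds its last target. There are 200 camera calls.

## Working session

There is one attempt and no reset: what is moved stays moved. The work goes in short steps, Python scripts to look and compute and a tool call to move; the robot and the scene stay as the last step left them, time stands still between calls to the robot, and variables do not carry over. Pictures are saved under pics/ and viewed, at most 11 in all, crops included, and the job is handed in when it is done.

Besides the shell and the picture viewer there is one more tool, called after "Emit:" in YAML: its name, and indented under it one key for each argument. carry_out: Moves the arm, as the interface text tells. Its arguments: {"type":"object","properties":{"linear":{"type":"array"},"angular":{"type":"array"},"hand":{"type":"array"},"force":{"type":"number"}},"required":["linear","angular","hand"]}

```bash
mkdir -p pics; cat > h.py <<'E'
import numpy as np, cv2
from rig import manip
from scipy.spatial.transform import Rotation as R
def snap(n,f):
    im=manip.get_image(n); cv2.imwrite('pics/'+f,cv2.cvtColor(im,cv2.COLOR_RGB2BGR)); return im
def view(n,s=None):
    p=manip.camera_params(n)
    if 'view' in p: return p,np.array(p['view'])
    T=np.eye(4); q=s['ee_rot']; T[:3,:3]=R.from_quat([q[1],q[2],q[3],q[0]]).as_matrix(); T[:3,3]=s['position']
    return p,np.linalg.inv(T@np.array(p['hand_eye']))
def ray(p,V,u,v):
    d=np.array([(u-p['cx'])/p['fx'],(v-p['cy'])/p['fy']]); x=d.copy()
    for _ in range(20): x=d/(1+p['k1']*(x@x))
    W=np.linalg.inv(V); r=W[:3,:3]@np.array([x[0],x[1],1]); return W[:3,3],r
def atz(p,V,u,v,z):
    o,r=ray(p,V,u,v); return o+r*(z-o[2])/r[2]
def tri(rs):
    A=np.zeros((3,3));b=np.zeros(3)
    for o,r in rs:
        r=r/np.linalg.norm(r);P=np.eye(3)-np.outer(r,r);A+=P;b+=P@o
    x=np.linalg.solve(A,b); return x,[np.linalg.norm(np.cross(x-o,r/np.linalg.norm(r))) for o,r in rs]
def proj(p,V,X):
    c=V[:3,:3]@np.array(X)+V[:3,3]; x=c[:2]/c[2]; x=x*(1+p['k1']*(x@x)); return np.array([p['fx']*x[0]+p['cx'],p['fy']*x[1]+p['cy']])
E
python3 - <<'E'
from h import *
s=manip.get_state(); print(s)
for n in ['side','top','wrist']: snap(n,n+'0.png'); print(manip.camera_params(n))
E
```

```text
{'clock': 0.0, 'qpos': array([ 1.06000678e+00,  2.76589979e-01,  1.50613591e+00, -1.14266317e-05,
        1.36069908e+00, -1.20970794e-01]), 'qd': array([-0.00033319,  0.00021863,  0.0008032 , -0.00044572, -0.00012092,
       -0.00122947]), 'effort': array([-3.19619157e-04, -4.16772008e+01, -2.45813781e+01, -2.59153276e-04,
        1.07662805e-02,  2.06203464e-05]), 'position': array([0.21839745, 0.5316768 , 0.40384118]), 'ee_rot': array([-2.79296565e-04,  1.93676372e-01,  9.81065046e-01, -8.72562963e-04]), 'contact_force': array([ 0.21850144,  0.22952286, -0.44783498]), 'moment': array([-0.00966291, -0.00381546, -0.01780657]), 'gripper_force': 0.0, 'width': 0.0856424351231227}
{'fx': 493.7785210311174, 'fy': 493.7785210311174, 'cx': 315.79816635167987, 'cy': 237.58927788121332, 'k1': -0.10012543563393161, 'view': array([[ 0.87294784, -0.48751553, -0.01704929, -0.438666  ],
       [-0.26462674, -0.44390233, -0.85610946,  0.22335095],
       [ 0.40979844,  0.7518506 , -0.51651323,  0.6249437 ],
       [ 0.        ,  0.        ,  0.        ,  1.        ]])}
{'fx': 603.0384688689295, 'fy': 603.0384688689295, 'cx': 323.050330775273, 'cy': 239.27644665335453, 'k1': 0.0004114853467267156, 'view': array([[ 0.0177109 , -0.9998357 , -0.0038608 ,  0.01710715],
       [-0.9824698 , -0.01668632, -0.18567352,  0.52198625],
       [ 0.18557859,  0.00708157, -0.98260391,  1.10743385],
       [ 0.        ,  0.        ,  0.        ,  1.        ]])}
{'fx': 390.9276617656982, 'fy': 390.9276617656982, 'cx': 321.7077877663985, 'cy': 235.73772742111208, 'k1': -0.012624729233147761, 'hand_eye': array([[-4.38639722e-04, -9.56958304e-01, -2.90225106e-01,
         7.46797982e-02],
       [ 9.99998282e-01,  1.02881947e-04, -1.85060731e-03,
        -3.71777821e-04],
       [ 1.80081295e-03, -2.90225419e-01,  9.56956615e-01,
         3.09612164e-02],
       [ 0.00000000e+00,  0.00000000e+00,  0.00000000e+00,
         1.00000000e+00]])}
```

View pics/top0.png

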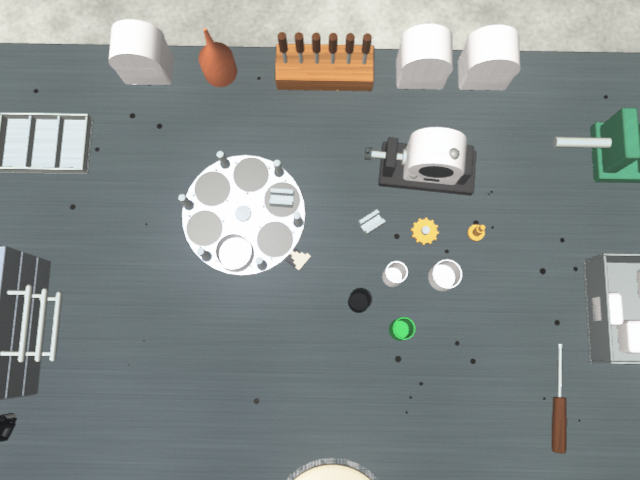

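View pics/side0.png

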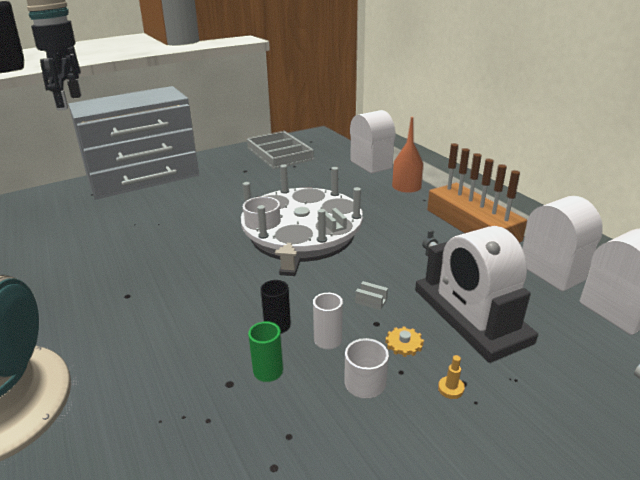

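The top picture shows the turret centred at about (243,214), pointer at (300,259), large cup at (236,252) and chute_a at (282,198). The small cup is at (396,273), the middle cup at (446,275), and the black and green look-alikes are at (360,300) and (403,329). In the side view the large cup is at (263,212), the small cup at (328,320) and the middle cup at (366,367). The large cup therefore has to go anticlockwise (+60°).

```bash
python3 - <<'E'
from h import *
def crop(im,x0,y0,x1,y1,k):
    c=cv2.resize(im[y0:y1,x0:x1],None,fx=k,fy=k,interpolation=cv2.INTER_CUBIC)
    for x in range((x0//10+1)*10,x1,10): cv2.line(c,((x-x0)*k,0),((x-x0)*k,6 if x%50 else 16),(0,0,255),1)
    for y in range((y0//10+1)*10,y1,10): cv2.line(c,(0,(y-y0)*k),(6 if y%50 else 16,(y-y0)*k),(0,0,255),1)
    return c
def comp(f,a,b):
    H=max(a.shape[0],b.shape[0]);o=np.zeros((H,a.shape[1]+b.shape[1],3),np.uint8);o[:a.shape[0],:a.shape[1]]=a;o[:b.shape[0],a.shape[1]:]=b;print(o.shape);cv2.imwrite(f,o)
t=cv2.imread('pics/top0.png');s=cv2.imread('pics/side0.png')
comp('pics/c1.png',crop(t,175,145,315,285,3),crop(t,375,250,470,300,4))
comp('pics/c2.png',crop(s,235,160,370,280,3),crop(s,302,282,397,402,4))
E
```

```text
(420, 800, 3)
(480, 785, 3)
```

View pics/c1.png

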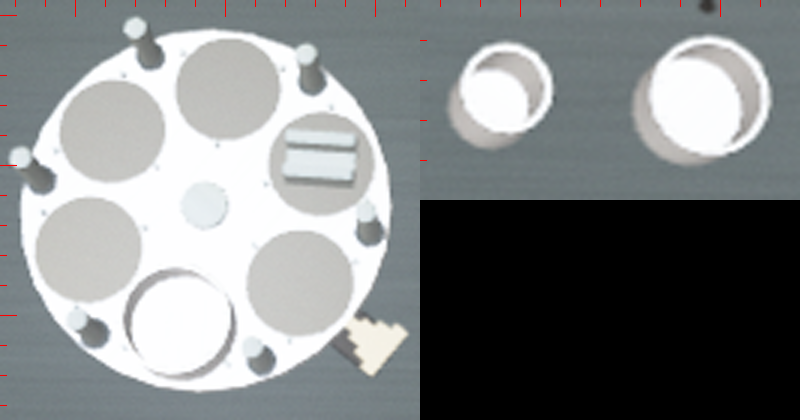

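View pics/c2.png

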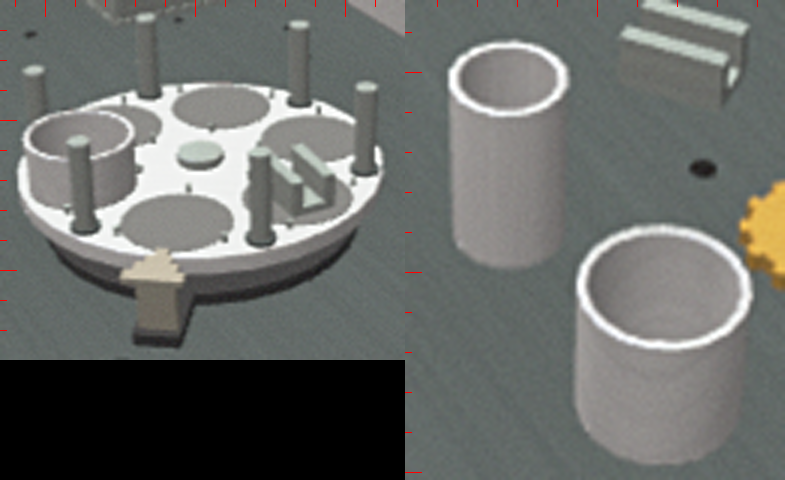

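```bash
python3 - <<'E'
from h import *
pt,Vt=view('top');ps,Vs=view('side')
P=lambda a,b:tri([ray(pt,Vt,*a),ray(ps,Vs,*b)])
for n,a,b in [('hub',(243.2,213.3),(301.7,211.3)),('large',(235,253),(261.5,205)),('small',(396.5,272),(327.9,301.5)),('middle',(447.5,274),(366.6,353.75)),('load',(275,239.3),(294,234))]:
    x,e=P(a,b);print(n,x.round(4),np.round(e,4))
tops=dict(A=(220,154.7),B=(277.3,163),C=(297,215.3),D=(260.7,260.3),E=(201.3,252),F=(181.7,197.7))
sd=[(283.7,166.7),(334.7,168.7),(357,189.3),(321.7,211.3),(261,207.7),(246.3,184)]
Q=[]
for k,a in tops.items():
    b=min(sd,key=lambda b:np.linalg.norm(proj(ps,Vs,atz(pt,Vt,*a,.105))-b)); x,e=P(a,b);Q.append(x);print(k,x.round(4),np.round(e,4),b)
Q=np.array(Q);c=Q.mean(0);print('c',c,[ (np.linalg.norm(q[:2]-c[:2]).round(4),np.degrees(np.arctan2(*(q-c)[1::-1])).round(1)) for q in Q])
for n,a,z in [('gear',(425,231),.01),('arbor',(477,232),.03),('chuteb',(372,221),.02),('black',(360,299),.072),('green',(403,327),.072),('clamp left end',(367,154),.08)]: print(n,atz(pt,Vt,*a,z).round(3))
E
```

```text
hub [0.5711 0.1808 0.0505] [0.0015 0.0015]
large [0.4892 0.1877 0.083 ] [0.0028 0.0028]
small [ 0.4591 -0.1122  0.0721] [0.0015 0.0015]
middle [ 0.4591 -0.2103  0.0543] [0.0013 0.0013]
load [0.522  0.1181 0.0456] [0.0015 0.0015]
A [0.6709 0.2213 0.1037] [0.0016 0.0016] (334.7, 168.7)
B [0.6554 0.1134 0.105 ] [0.0009 0.0009] (357, 189.3)
C [0.5564 0.0741 0.1034] [0.0011 0.0011] (321.7, 211.3)
D [0.4707 0.1379 0.1052] [0.0004 0.0004] (261, 207.7)
E [0.4856 0.2462 0.1042] [0.0018 0.0018] (246.3, 184)
F [0.587  0.2885 0.1025] [0.0016 0.0016] (283.7, 166.7)
c [0.57098944 0.18022902 0.10402648] [(np.float64(0.108), np.float64(22.4)), (np.float64(0.1077), np.float64(-38.4)), (np.float64(0.1072), np.float64(-97.8)), (np.float64(0.1089), np.float64(-157.1)), (np.float64(0.1079), np.float64(142.3)), (np.float64(0.1095), np.float64(81.6))]
gear [ 0.549 -0.176  0.01 ]
arbor [ 0.545 -0.274  0.03 ]
chuteb [ 0.565 -0.07   0.02 ]
black [ 0.406 -0.044  0.072]
green [ 0.357 -0.123  0.072]
clamp left end [ 0.683 -0.055  0.08 ]
```

The crops put all points at their given heights (rims 0.083, 0.072 and 0.054, posts 0.104, post radius 0.108). Before moving I'll check where the drawer cabinet near the start stands.

```bash
python3 - <<'E'
from h import *
ps,Vs=view('side')
for b,t in [((97,195),(73,108)),((197,165),(190,92))]:
    X=atz(ps,Vs,*b,0);hs=np.linspace(0.02,.4,200)
    h=min(hs,key=lambda h:abs(proj(ps,Vs,X+[0,0,h])[1]-t[1]));print(X.round(3),h.round(3),proj(ps,Vs,X+[0,0,h]))
E
```

```text
[0.23  0.598 0.   ] 0.215 [ 75.23546867 108.07825013]
[0.498 0.645 0.   ] 0.198 [186.68527713  91.71050821]
```

View pics/wrist0.png

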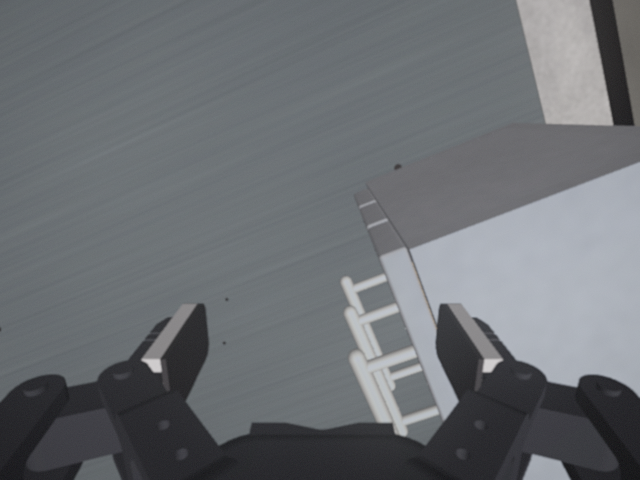

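The wrist view shows the cabinet (right, handles near (390,350)) just beside the gripper, about 0.21 high at y>0.55. I'll move off in -y before coming down.

Emit:
carry_out:
  linear:
    - [0.02,-0.05,0]
    - [0.02,-0.05,0]
    - [0.02,-0.05,0]
    - [0.02,-0.05,0]
    - [0.02,-0.05,0]
    - [0.02,-0.05,0]
  angular:
    - [0,0,-0.915]
    - [0,0,-0.915]
    - [0,0,-0.915]
    - [0,0,-0.915]
    - [0,0,-0.915]
    - [0,0,-0.915]
  hand: [1,1,1,1,1,1]

```text
clock: 0.65
position: [0.2786, 0.3806, 0.4045]
ee_rot: [-0.0, 0.404, 0.915, -0.0]
contact_force: [0.7, 0.2, 0.1]
width: 0.0857
gripper_force: 0.0
```

Emit:
carry_out:
  linear:
    - [0.051,-0.0157,-0.0173]
    - [0.051,-0.0157,-0.0173]
    - [0.051,-0.0157,-0.0173]
    - [0.051,-0.0157,-0.0173]
    - [0.051,-0.0157,-0.0173]
    - [0.051,-0.0157,-0.0173]
  angular:
    - [0,0,-0.915]
    - [0,0,-0.915]
    - [0,0,-0.915]
    - [0,0,-0.915]
    - [0,0,-0.915]
    - [0,0,-0.915]
  hand: [0.8,0.6,0.6,0.6,0.6,0.6]

```text
clock: 1.15
position: [0.4326, 0.3341, 0.3522]
ee_rot: [-0.0, 0.594, 0.804, -0.0]
contact_force: [0.3, 1.5, -0.0]
width: 0.0507
gripper_force: 0.0
```

Emit:
carry_out:
  linear:
    - [0.051,-0.0157,-0.0173]
    - [0.051,-0.0157,-0.0173]
    - [0.051,-0.0157,-0.0173]
    - [0.051,-0.0157,-0.0173]
    - [0.051,-0.0157,-0.0173]
    - [0.051,-0.0157,-0.0173]
    - [0,0,0]
    - [0,0,0]
  angular:
    - [0,0,-0.915]
    - [0,0,-0.915]
    - [0,0,-0.915]
    - [0,0,-0.915]
    - [0,0,-0.915]
    - [0,0,-0.915]
    - [0,0,0]
    - [0,0,0]
  hand: [0.6,0.6,0.6,0.6,0.6,0.6,0.6,0.6]

```text
clock: 1.82
position: [0.5854, 0.2869, 0.2994]
ee_rot: [-0.0, 0.754, 0.657, -0.001]
contact_force: [-0.1, 0.2, 0.4]
width: 0.0515
gripper_force: 0.0
```

Emit:
carry_out:
  linear:
    - [0,0,-0.025]
    - [0,0,-0.025]
    - [0,0,-0.025]
    - [0,0,-0.025]
    - [0,0,0]
    - [0,0,0]
    - [0,0,0]
    - [0,0,0]
  angular:
    - [0,0,0]
    - [0,0,0]
    - [0,0,0]
    - [0,0,0]
    - [0,0,0]
    - [0,0,0]
    - [0,0,0]
    - [0,0,0]
  hand: [0.6,0.6,0.6,0.6,0.1,0.1,0.1,0.1]
  force: 25

```text
clock: 2.48
position: [0.585, 0.288, 0.2521]
ee_rot: [0.001, 0.754, 0.657, 0.001]
contact_force: [2.3, 0.2, -1.1]
width: 0.0134
gripper_force: 24.7
```

Emit:
carry_out:
  linear:
    - [0,0,0]
    - [0,0,0]
    - [0,0,0]
    - [0,0,0]
  angular:
    - [0,0,0]
    - [0,0,0]
    - [0,0,0]
    - [0,0,0]
  hand: [0,0,0,0]
  force: 25

```text
clock: 2.82
position: [0.585, 0.2879, 0.252]
ee_rot: [0.0, 0.754, 0.657, 0.001]
contact_force: [2.0, 0.6, 3.4]
width: 0.013
gripper_force: 25.0
```

```bash
python3 - <<'E'
import numpy as np
a0=82.2;c=np.array([.571,.1805]);prev=None
for i in range(0,21):
    t=np.radians(a0+60*(0.5-0.5*np.cos(np.pi*i/20)));p=c+.108*np.array([np.cos(t),np.sin(t)])
    if prev is not None: d=(p-prev[0])/.5;print(i,d.round(4),round((t-prev[1])/.08,3),p.round(4))
    prev=(p,t)
E
```

```text
1 [-0.0014  0.0002] 0.081 [0.585  0.2876]
2 [-0.0041  0.0005] 0.24 [0.5829 0.2878]
3 [-0.0068  0.0006] 0.393 [0.5795 0.2882]
4 [-0.0093  0.0005] 0.537 [0.5749 0.2884]
5 [-0.0115  0.0001] 0.667 [0.5691 0.2885]
6 [-0.0135 -0.0007] 0.781 [0.5624 0.2882]
7 [-0.015  -0.0017] 0.876 [0.5549 0.2873]
8 [-0.0161 -0.0031] 0.949 [0.5468 0.2858]
9 [-0.0166 -0.0045] 0.999 [0.5385 0.2835]
10 [-0.0166 -0.006 ] 1.024 [0.5302 0.2805]
11 [-0.0161 -0.0073] 1.024 [0.5221 0.2768]
12 [-0.0151 -0.0084] 0.999 [0.5146 0.2726]
13 [-0.0136 -0.0091] 0.949 [0.5078 0.2681]
14 [-0.0119 -0.0093] 0.876 [0.5018 0.2634]
15 [-0.0101 -0.009 ] 0.781 [0.4968 0.259 ]
16 [-0.0082 -0.0081] 0.667 [0.4927 0.2549]
17 [-0.0062 -0.0069] 0.537 [0.4896 0.2515]
18 [-0.0044 -0.0052] 0.393 [0.4874 0.2489]
19 [-0.0026 -0.0032] 0.24 [0.4861 0.2472]
20 [-0.0009 -0.0011] 0.081 [0.4857 0.2467]
```

Emit:
carry_out:
  linear:
    - [-0.0014,0.0002,0]
    - [-0.0041,0.0005,0]
    - [-0.0068,0.0006,0]
    - [-0.0093,0.0005,0]
    - [-0.0115,0.0001,0]
    - [-0.0135,-0.0007,0]
    - [-0.015,-0.0017,0]
  angular:
    - [0,0,0.08]
    - [0,0,0.24]
    - [0,0,0.39]
    - [0,0,0.54]
    - [0,0,0.67]
    - [0,0,0.78]
    - [0,0,0.88]
  hand: [0,0,0,0,0,0,0]

```text
clock: 3.4
position: [0.5554, 0.2876, 0.252]
ee_rot: [0.002, 0.651, 0.759, 0.003]
contact_force: [6.0, -0.8, 3.1]
width: 0.013
gripper_force: 25.2
```

Emit:
carry_out:
  linear:
    - [-0.0161,-0.0031,0]
    - [-0.0166,-0.0045,0]
    - [-0.0166,-0.006,0]
    - [-0.0161,-0.0073,0]
    - [-0.0151,-0.0084,0]
    - [-0.0136,-0.0091,0]
    - [-0.0119,-0.0093,0]
  angular:
    - [0,0,0.96]
    - [0,0,1]
    - [0,0,1]
    - [0,0,1]
    - [0,0,1]
    - [0,0,0.97]
    - [0,0,0.89]
  hand: [0,0,0,0,0,0,0]

```text
clock: 3.98
position: [0.5017, 0.2632, 0.252]
ee_rot: [0.002, 0.421, 0.907, 0.001]
contact_force: [5.6, -1.5, 4.6]
width: 0.0133
gripper_force: 25.2
```

Emit:
carry_out:
  linear:
    - [-0.0101,-0.009,0]
    - [-0.0082,-0.0081,0]
    - [-0.0062,-0.0069,0]
    - [-0.0044,-0.0052,0]
    - [-0.0026,-0.0032,0]
    - [-0.0009,-0.0011,0]
    - [0,0,0]
    - [0,0,0]
  angular:
    - [0,0,0.78]
    - [0,0,0.67]
    - [0,0,0.54]
    - [0,0,0.39]
    - [0,0,0.24]
    - [0,0,0.08]
    - [0,0,0]
    - [0,0,0]
  hand: [0,0,0,0,0,0,0,0]

```text
clock: 4.65
position: [0.4864, 0.2469, 0.252]
ee_rot: [0.003, 0.323, 0.946, 0.002]
contact_force: [6.1, -0.2, 3.0]
width: 0.013
gripper_force: 25.1
```

Emit:
carry_out:
  linear:
    - [0,0,0]
    - [0,0,0]
    - [0,0,0]
    - [0,0,0]
    - [0,0,0.03]
    - [0,0,0.04]
    - [0,0,0.05]
    - [0,0,0.05]
  angular:
    - [0,0,0]
    - [0,0,0]
    - [0,0,0]
    - [0,0,0]
    - [0,0,0]
    - [0,0,0]
    - [0,0,0]
    - [0,0,0]
  hand: [0.3,0.4,0.5,0.5,0.5,0.5,0.5,0.6]

```text
clock: 5.32
position: [0.4838, 0.2467, 0.336]
ee_rot: [-0.001, 0.324, 0.946, -0.001]
contact_force: [0.7, 0.8, 0.7]
width: 0.0509
gripper_force: 0.0
```

Emit:
carry_out:
  linear:
    - [0,-0.05,0.02]
    - [0,-0.08,0]
    - [0,-0.08,0]
    - [0,-0.08,0]
    - [0,-0.08,0]
    - [0,-0.08,0]
    - [0,-0.08,0]
    - [0,-0.05,0]
  angular:
    - [0,0,0]
    - [0,0,0]
    - [0,0,0]
    - [0,0,0]
    - [0,0,0]
    - [0,0,0]
    - [0,0,0]
    - [0,0,0]
  hand: [0.6,0.7,0.8,0.9,1,1,1,1]

```text
clock: 5.98
position: [0.4838, -0.0461, 0.3457]
ee_rot: [-0.0, 0.324, 0.946, -0.001]
contact_force: [0.1, 0.3, 0.2]
width: 0.0852
gripper_force: 0.0
```

```bash
python3 - <<'E'
from h import *
s=manip.get_state();print(s['clock'],s['position'],s['ee_rot'])
snap('wrist','w1.png');t=snap('top','t1.png');snap('side','s1.png')
a=cv2.imread('pics/t1.png');b=cv2.imread('pics/w1.png')
o=np.zeros((480,800,3),np.uint8);o[:420,:420]=cv2.resize(a[145:285,175:315],None,fx=3,fy=3,interpolation=cv2.INTER_CUBIC);o[:285,420:]=cv2.resize(b,(380,285));cv2.imwrite('pics/c3.png',o)
E
```

```text
5.9833 [ 0.4837564  -0.04605007  0.34570434] [-3.19473248e-04  3.24395875e-01  9.45921114e-01 -6.78645718e-04]
```

View pics/c3.png

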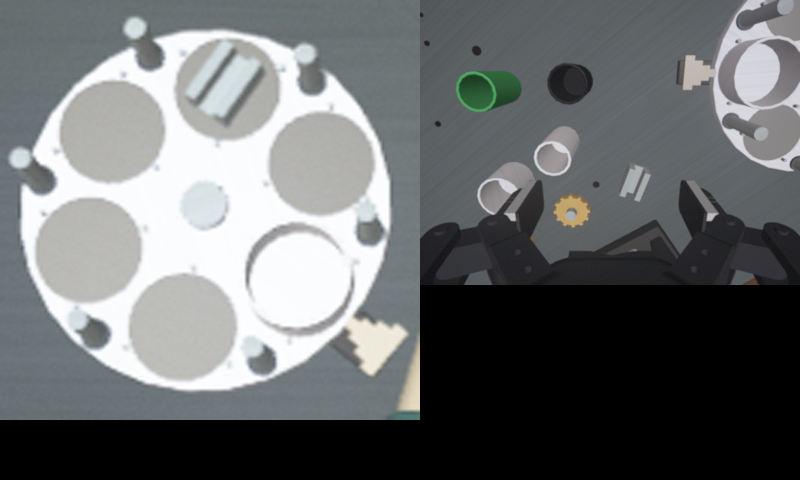

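The top crop shows the deck seated in its detent: the post tops are at the same pixels as before, the large cup is at the pointer with its rim at crop (300,279), which is (275,238), and the chute is still on its station. Next I'll move over the middle cup and look with the wrist camera.

Emit:
carry_out:
  linear:
    - [-0.0062,-0.041,-0.0114]
    - [-0.0062,-0.041,-0.0114]
    - [-0.0062,-0.041,-0.0114]
    - [-0.0062,-0.041,-0.0114]
    - [-0.0062,-0.041,-0.0114]
    - [-0.0062,-0.041,-0.0114]
    - [-0.0062,-0.041,-0.0114]
    - [-0.0062,-0.041,-0.0114]
  angular:
    - [0,0,0]
    - [0,0,0]
    - [0,0,0]
    - [0,0,0]
    - [0,0,0]
    - [0,0,0]
    - [0,0,0]
    - [0,0,0]
  hand: [1,1,1,1,1,1,1,1]

```text
clock: 6.8
position: [0.4597, -0.2064, 0.2998]
ee_rot: [-0.001, 0.323, 0.946, 0.001]
contact_force: [1.2, 0.5, 0.6]
width: 0.0851
gripper_force: 0.0
```

Emit:
carry_out:
  linear:
    - [0,0,0]
    - [0,0,0]
  angular:
    - [0,0,0]
    - [0,0,0]
  hand: [1,1]

```text
clock: 6.97
position: [0.4597, -0.2064, 0.2998]
ee_rot: [-0.001, 0.324, 0.946, 0.001]
contact_force: [-0.3, 0.6, -0.2]
width: 0.0855
gripper_force: 0.0
```

```bash
python3 - <<'E'
from h import *
s=manip.get_state();print(s['clock'],s['position'])
p,V=view('wrist',s);im=cv2.cvtColor(snap('wrist','w2.png'),cv2.COLOR_RGB2BGR)
# overlay the predicted rims
for (x,y,z,r) in [(.4591,-.2103,.054,.028),(.4591,-.1122,.072,.021)]:
    pts=np.array([proj(p,V,[x+r*np.cos(t),y+r*np.sin(t),z]) for t in np.linspace(0,2*np.pi,60)]).astype(np.int32);cv2.polylines(im,[pts],True,(0,0,255),1)
# top-cam check of large cup at load
pt,Vt=view('top');ps,Vs=view('side');print(atz(pt,Vt,275,238,.081))
a=cv2.imread('pics/s1.png')[180:280,235:335]
a=cv2.resize(a,None,fx=3,fy=3,interpolation=cv2.INTER_CUBIC);o=np.zeros((480,800,3),np.uint8);o[:,:640]=im;o[:160,640:]=a[:160,:160] if 0 else cv2.resize(a,(160,160))
cv2.imwrite('pics/c4.png',o)
E
```

```text
6.9667 [ 0.45972427 -0.20638053  0.29979057]
[0.51645214 0.11556089 0.081     ]
```

View pics/c4.png

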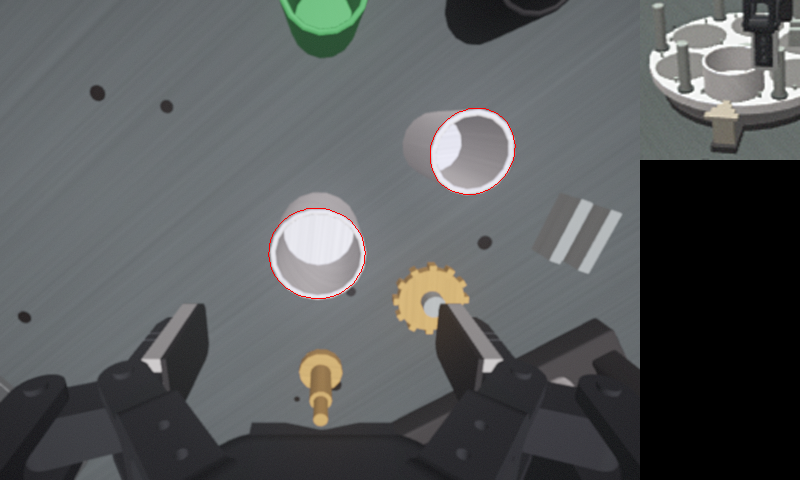

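The wrist picture with the predicted rims drawn on it matches both cups to about a pixel: middle rim at (317,254), small rim at (473,151). I'll go down on the middle cup.

Emit:
carry_out:
  linear:
    - [-0.0012,-0.0078,-0.01]
    - [0,0,-0.04]
    - [0,0,-0.04]
    - [0,0,-0.04]
    - [0,0,-0.03]
    - [0,0,-0.016]
    - [0,0,-0.008]
    - [0,0,0]
  angular:
    - [0,0,0]
    - [0,0,0]
    - [0,0,0]
    - [0,0,0]
    - [0,0,0]
    - [0,0,0]
    - [0,0,0]
    - [0,0,0]
  hand: [1,1,1,1,1,1,1,1]
  force: 25

```text
clock: 7.68
position: [0.4592, -0.2104, 0.2078]
ee_rot: [-0.001, 0.323, 0.946, 0.0]
contact_force: [-0.7, 1.0, 0.3]
width: 0.0854
gripper_force: 0.0
```

Emit:
carry_out:
  linear:
    - [0,0,0]
    - [0,0,0]
    - [0,0,0]
    - [0,0,0]
    - [0,0,0]
    - [0,0,0]
  angular:
    - [0,0,0]
    - [0,0,0]
    - [0,0,0]
    - [0,0,0]
    - [0,0,0]
    - [0,0,0]
  hand: [0.75,0.65,0.55,0.5,0.5,0.5]
  force: 25

```text
clock: 8.18
position: [0.4596, -0.2112, 0.2096]
ee_rot: [0.001, 0.324, 0.946, 0.0]
contact_force: [-0.9, 1.7, 5.9]
width: 0.0547
gripper_force: 26.3
```

Emit:
carry_out:
  linear:
    - [0,0,0.01]
    - [0,0,0.03]
    - [0,0,0.05]
    - [0,0,0.06]
    - [0,0,0.06]
    - [0,0,0.05]
    - [0,0,0.03]
    - [0,0,0.01]
  angular:
    - [0,0,0]
    - [0,0,0]
    - [0,0,0]
    - [0,0,0]
    - [0,0,0]
    - [0,0,0]
    - [0,0,0]
    - [0,0,0]
  hand: [0.5,0.5,0.5,0.5,0.5,0.5,0.5,0.5]

```text
clock: 8.85
position: [0.4595, -0.2114, 0.3615]
ee_rot: [0.003, 0.324, 0.946, -0.001]
contact_force: [-0.4, 0.6, -1.2]
width: 0.0548
gripper_force: 27.0
```

Emit:
carry_out:
  linear:
    - [0.01,0.018,0]
    - [0.02,0.038,0]
    - [0.026,0.05,0]
    - [0.03,0.056,0]
    - [0.03,0.056,0]
    - [0.03,0.056,0]
    - [0.03,0.056,0]
    - [0.03,0.056,0]
  angular:
    - [0,0,0]
    - [0,0,0]
    - [0,0,0]
    - [0,0,0]
    - [0,0,0]
    - [0,0,0]
    - [0,0,0]
    - [0,0,0]
  hand: [0.5,0.5,0.5,0.5,0.5,0.5,0.5,0.5]

```text
clock: 9.52
position: [0.5621, -0.0158, 0.3562]
ee_rot: [-0.002, 0.324, 0.946, -0.0]
contact_force: [0.8, 0.0, -2.0]
width: 0.0547
gripper_force: 27.0
```

Emit:
carry_out:
  linear:
    - [0.03,0.056,0]
    - [0.024,0.046,0]
    - [0.016,0.032,0]
    - [0.007,0.014,0]
    - [0,0,0]
    - [0,0,0]
  angular:
    - [0,0,0]
    - [0,0,0]
    - [0,0,0]
    - [0,0,0]
    - [0,0,0]
    - [0,0,0]
  hand: [0.5,0.5,0.5,0.5,0.5,0.5]

```text
clock: 10.02
position: [0.6001, 0.056, 0.3569]
ee_rot: [-0.001, 0.323, 0.946, -0.001]
contact_force: [0.8, 0.3, -2.1]
width: 0.0544
gripper_force: 27.1
```

```bash
python3 - <<'E'
from h import *
s=manip.get_state();print(s['clock'],s['position'],s['width'])
p,V=view('wrist',s);im=cv2.cvtColor(snap('wrist','w3.png'),cv2.COLOR_RGB2BGR);c=im.copy()
X=[.522,.1173]
for (z,r) in [(.081,.035),(.081,.032)]:
    pts=np.array([proj(p,V,[X[0]+r*np.cos(t),X[1]+r*np.sin(t),z]) for t in np.linspace(0,2*np.pi,60)]).astype(np.int32);cv2.polylines(c,[pts],True,(0,0,255),1)
x,y=proj(p,V,[*X,.081]).astype(int);print(x,y)
o=np.zeros((480,800,3),np.uint8);o[:360,:480]=cv2.resize(im,(480,360))
k=im[max(0,y-80):y+80,max(0,x-80):x+80];k2=c[max(0,y-80):y+80,max(0,x-80):x+80]
print(max(0,y-80),max(0,x-80))
o[:240,480:720]=cv2.resize(k,(240,240));o[240:480,480:720]=cv2.resize(k2,(240,240));cv2.imwrite('pics/c5.png',o)
E
```

```text
10.0167 [0.60007885 0.05599611 0.35691791] 0.05439129737486164
325 73
0 245
```

View pics/c5.png

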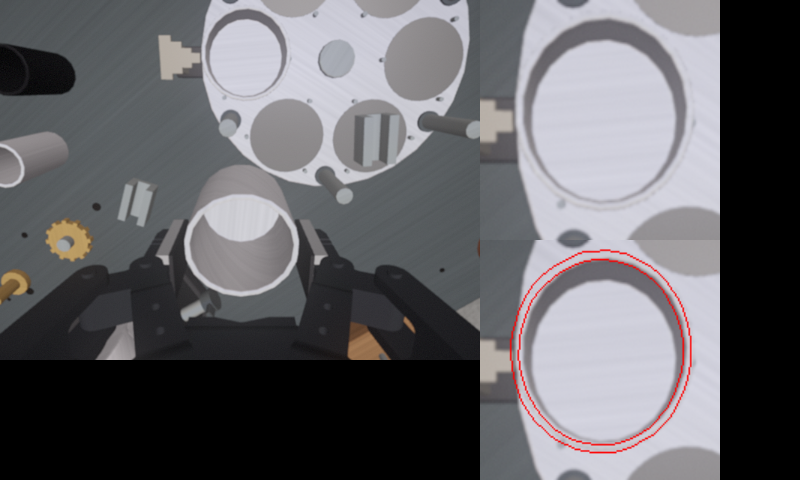

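The wrist picture shows the held middle cup upright with its rim centre at about (323,327). The large cup's inner rim is about 1 mm to the right of the prediction. I'll work out the offset of the held cup in the hand and the remaining move.

```bash
python3 - <<'E'
from h import *
s=manip.get_state();p,V=view('wrist',s);P=s['position'];print(P)
z=P[2]-.2096+.054
h=atz(p,V,322.7,326.7,z);print('held centre',h,'minus tcp',h-P)
L=atz(p,V,(524+687)/2/1.5-320+245,111/240*153,.081)
for u in [(523.5-480)/1.5+245,(687-480)/1.5+245]: print(atz(p,V,u,111/240*153,.081))
print('L',L,'goal tcp',L-(h-P))
for n,r,z0,X in [('held',.028,z,h)]:
    q=np.array([proj(p,V,[X[0]+r*np.cos(t),X[1]+r*np.sin(t),z0]) for t in np.linspace(0,6.283,60)]);print(q.min(0)*.75,q.max(0)*.75)
E
```

```text
[0.59996847 0.05541593 0.35734082]
held centre [0.59727647 0.0565284  0.20174082] minus tcp [-0.00269201  0.00111247 -0.1556    ]
[0.50219696 0.0940496  0.081     ]
[0.54117266 0.14424905 0.081     ]
L [0.52176993 0.11922289 0.081     ] goal tcp [0.52446194 0.11811042 0.2366    ]
[183.55510667 189.79396   ] [300.65926569 294.09504072]
```

Emit:
carry_out:
  linear:
    - [-0.01,0.0084,0]
    - [-0.02,0.016,0]
    - [-0.027,0.022,0]
    - [-0.03,0.0245,0]
    - [-0.03,0.0245,0]
    - [-0.022,0.018,0]
    - [-0.014,0.011,0]
    - [0,0,0]
  angular:
    - [0,0,0]
    - [0,0,0]
    - [0,0,0]
    - [0,0,0]
    - [0,0,0]
    - [0,0,0]
    - [0,0,0]
    - [0,0,0]
  hand: [0.5,0.5,0.5,0.5,0.5,0.5,0.5,0.5]

```text
clock: 10.73
position: [0.5221, 0.1189, 0.3587]
ee_rot: [-0.0, 0.323, 0.946, 0.0]
contact_force: [0.4, -0.4, -0.9]
width: 0.0548
gripper_force: 27.1
```

Emit:
carry_out:
  linear:
    - [0,0,0]
    - [0,0,-0.02]
    - [0,0,-0.03]
    - [0,0,-0.03]
    - [0,0,-0.02]
    - [0,0,-0.01]
    - [0,0,0]
    - [0,0,0]
  angular:
    - [0,0,0]
    - [0,0,0]
    - [0,0,0]
    - [0,0,0]
    - [0,0,0]
    - [0,0,0]
    - [0,0,0]
    - [0,0,0]
  hand: [0.5,0.5,0.5,0.5,0.5,0.5,0.5,0.5]

```text
clock: 11.4
position: [0.5246, 0.1179, 0.3031]
ee_rot: [-0.0, 0.324, 0.946, -0.0]
contact_force: [0.4, 0.4, -1.1]
width: 0.0546
gripper_force: 27.1
```

Emit:
carry_out:
  linear:
    - [-0.002,0,-0.008]
    - [0,0,-0.012]
    - [0,0,-0.01]
    - [0,0,-0.01]
    - [0,0,-0.01]
    - [0,0,0]
  angular:
    - [0,0,0]
    - [0,0,0]
    - [0,0,0]
    - [0,0,0]
    - [0,0,0]
    - [0,0,0]
  hand: [0.5,0.5,0.5,0.5,0.5,0.5]

```text
clock: 11.9
position: [0.5226, 0.1181, 0.2771]
ee_rot: [-0.001, 0.324, 0.946, -0.0]
contact_force: [0.2, -0.1, -1.8]
width: 0.0546
gripper_force: 27.1
```

Inside with no contact. I'll go down to just above the floor.

Emit:
carry_out:
  linear:
    - [0,0,-0.01]
    - [0,0,-0.01]
    - [0,0,-0.01]
    - [0,0,-0.006]
    - [0,0,-0.002]
    - [0,0,0]
    - [0,0,0]
  angular:
    - [0,0,0]
    - [0,0,0]
    - [0,0,0]
    - [0,0,0]
    - [0,0,0]
    - [0,0,0]
    - [0,0,0]
  hand: [0.5,0.5,0.5,0.5,0.5,0.5,0.5]

```text
clock: 12.48
position: [0.5232, 0.1181, 0.2593]
ee_rot: [0.0, 0.324, 0.946, 0.0]
contact_force: [-0.4, 0.1, -1.2]
width: 0.0549
gripper_force: 27.1
```

Emit:
carry_out:
  linear:
    - [0,0,-0.002]
    - [0,0,-0.002]
    - [0,0,0]
    - [0,0,0]
  angular:
    - [0,0,0]
    - [0,0,0]
    - [0,0,0]
    - [0,0,0]
  hand: [0.5,0.5,0.5,0.5]

```text
clock: 12.82
position: [0.5232, 0.1182, 0.2577]
ee_rot: [0.0, 0.324, 0.946, 0.0]
contact_force: [-1.1, -0.8, 0.8]
width: 0.0546
gripper_force: 27.2
```

Emit:
carry_out:
  linear:
    - [0,0,-0.001]
    - [0,0,0]
    - [0,0,0]
    - [0,0,0]
    - [0,0,0]
    - [0,0,0]
  angular:
    - [0,0,0]
    - [0,0,0]
    - [0,0,0]
    - [0,0,0]
    - [0,0,0]
    - [0,0,0]
  hand: [0.5,0.72,0.85,1,1,1]

```text
clock: 13.32
position: [0.5231, 0.1181, 0.2567]
ee_rot: [-0.0, 0.324, 0.946, -0.0]
contact_force: [-0.6, 0.0, 0.5]
width: 0.0855
gripper_force: 0.0
```

Emit:
carry_out:
  linear:
    - [0,0,0.02]
    - [0,0,0.04]
    - [0,0,0.05]
    - [0,0,0.05]
    - [0,0,0.04]
    - [0,0,0]
    - [0,0,0]
  angular:
    - [0,0,0]
    - [0,0,0]
    - [0,0,0]
    - [0,0,0]
    - [0,0,0]
    - [0,0,0]
    - [0,0,0]
  hand: [1,1,1,1,1,1,1]

```text
clock: 13.9
position: [0.5233, 0.1182, 0.3586]
ee_rot: [0.002, 0.324, 0.946, 0.001]
contact_force: [-0.1, -0.1, -0.2]
width: 0.0853
gripper_force: 0.0
```

```bash
python3 - <<'E'
from h import *
s=manip.get_state();print(s['clock'],s['position'])
p,V=view('wrist',s);im=cv2.cvtColor(snap('wrist','w4.png'),cv2.COLOR_RGB2BGR)
S=cv2.cvtColor(snap('side','s4.png'),cv2.COLOR_RGB2BGR)
def ov(im,p,V,X):
  for (z,r) in [(.081,.035),(.102,.028)]:
    pts=np.array([proj(p,V,[X[0]+r*np.cos(t),X[1]+r*np.sin(t),z]) for t in np.linspace(0,2*np.pi,60)]).astype(np.int32);cv2.polylines(im,[pts],True,(0,0,255),1)
X=[.522,.1185]
x,y=proj(p,V,[*X,.09]).astype(int);print(x,y)
a=im[y-80:y+80,x-100:x+100].copy();ov(im,p,V,X);b=im[y-80:y+80,x-100:x+100]
ps,Vs=view('side');u,v=proj(ps,Vs,[*X,.09]).astype(int);print(u,v)
c=S[v-40:v+40,u-50:u+50].copy();ov(S,ps,Vs,X);d=S[v-40:v+40,u-50:u+50]
f=lambda i:cv2.resize(i,(375,300),interpolation=cv2.INTER_CUBIC)
cv2.imwrite('pics/c6.png',np.vstack([np.hstack([f(a),f(b)]),np.hstack([f(c),f(d)])]))
E
```

```text
13.9 [0.52333007 0.11818869 0.35860043]
321 236
292 212
```

View pics/c6.png

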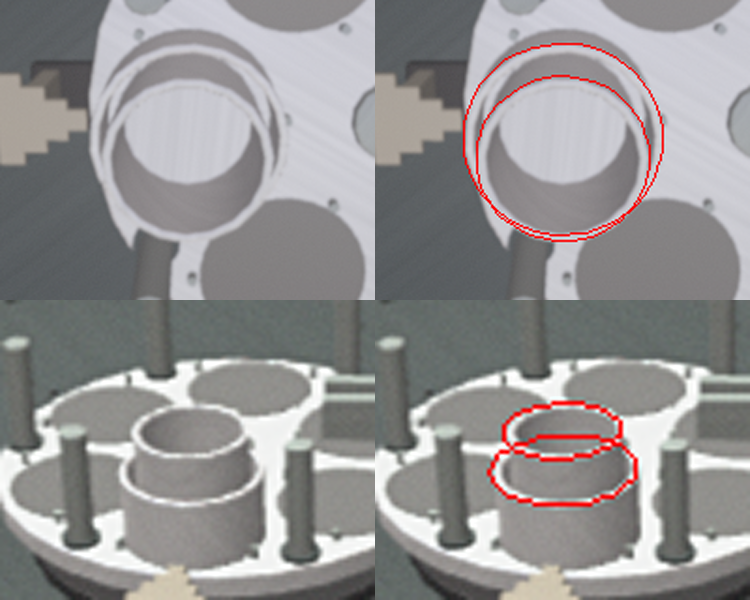

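The middle cup stands fully down in the large one, upright: the wrist and side overlays match at the expected rim height. Next is the small cup.

Emit:
carry_out:
  linear:
    - [-0.006,-0.022,0]
    - [-0.014,-0.05,-0.005]
    - [-0.019,-0.066,-0.02]
    - [-0.021,-0.075,-0.025]
    - [-0.021,-0.075,-0.025]
    - [-0.02,-0.07,-0.025]
    - [-0.017,-0.06,-0.017]
    - [-0.01,-0.036,0]
  angular:
    - [0,0,0]
    - [0,0,0]
    - [0,0,0]
    - [0,0,0]
    - [0,0,0]
    - [0,0,0]
    - [0,0,0]
    - [0,0,0]
  hand: [1,1,1,1,1,1,1,1]

```text
clock: 14.67
position: [0.4565, -0.1115, 0.2955]
ee_rot: [-0.003, 0.325, 0.946, -0.001]
contact_force: [0.5, -0.8, -0.4]
width: 0.0854
gripper_force: 0.0
```

Emit:
carry_out:
  linear:
    - [0,0,0]
    - [0,0,0]
    - [0,0,0]
  angular:
    - [0,0,0]
    - [0,0,0]
    - [0,0,0]
  hand: [1,1,1]

```text
clock: 14.92
position: [0.4588, -0.1088, 0.2979]
ee_rot: [-0.001, 0.324, 0.946, 0.0]
contact_force: [-0.3, 0.2, 0.1]
width: 0.0853
gripper_force: 0.0
```

```bash
python3 - <<'E'
from h import *
s=manip.get_state();print(s['clock'],s['position'])
p,V=view('wrist',s);im=snap('wrist','w5.png')
x,y=proj(p,V,[.459,-.1122,.072]);print(x,y)
g=cv2.medianBlur(cv2.cvtColor(im,cv2.COLOR_RGB2GRAY),3)
# bright rim -> ellipse
m=np.zeros_like(g);cv2.circle(m,(int(x),int(y)),62,255,-1)
for th in (190,200,210,220):
    b=((g>th)&(m>0)).astype(np.uint8);cs,_=cv2.findContours(b,cv2.RETR_EXTERNAL,cv2.CHAIN_APPROX_NONE);c=max(cs,key=len);e=cv2.fitEllipse(c)if len(c)>20 else 0;print(th,e,atz(p,V,*e[0],.072).round(4) if e else '')
q=np.array([proj(p,V,[.459+.021*np.cos(t),-.1122+.021*np.sin(t),.072]) for t in np.linspace(0,6.283,60)],np.float32);print(cv2.fitEllipse(q))
E
```

```text
14.9167 [ 0.45883153 -0.10875013  0.29789331]
318.44318067576205 267.76507978240556
190 ((318.5920104980469, 266.30487060546875), (72.49724578857422, 76.66155242919922), 89.40918731689453) [ 0.4584 -0.1116  0.072 ]
200 ((318.5413513183594, 266.4029846191406), (71.78263092041016, 76.2532730102539), 91.2304916381836) [ 0.4584 -0.1117  0.072 ]
210 ((318.53997802734375, 266.46148681640625), (71.09992980957031, 75.82875061035156), 92.10713195800781) [ 0.4584 -0.1117  0.072 ]
220 ((318.51910400390625, 266.4759216308594), (70.51469421386719, 75.33467102050781), 90.41019439697266) [ 0.4584 -0.1117  0.072 ]
((318.4473571777344, 266.6871032714844), (73.39440155029297, 78.60465240478516), 91.2719497680664)
```

Emit:
carry_out:
  linear:
    - [0,-0.0066,-0.01]
    - [0,0,-0.03]
    - [0,0,-0.035]
    - [0,0,-0.03]
    - [0,0,-0.024]
    - [0,0,-0.01]
    - [0,0,-0.005]
    - [0,0,0]
  angular:
    - [0,0,0]
    - [0,0,0]
    - [0,0,0]
    - [0,0,0]
    - [0,0,0]
    - [0,0,0]
    - [0,0,0]
    - [0,0,0]
  hand: [1,1,1,1,1,1,1,1]
  force: 25

```text
clock: 15.63
position: [0.4593, -0.1117, 0.226]
ee_rot: [-0.0, 0.323, 0.946, 0.0]
contact_force: [0.1, 0.2, 0.3]
width: 0.0853
gripper_force: 0.0
```

Emit:
carry_out:
  linear:
    - [0,0,0]
    - [0,0,0]
    - [0,0,0]
    - [0,0,0]
    - [0,0,0]
    - [0,0,0]
    - [0,0,0]
    - [0,0,0]
  angular:
    - [0,0,0]
    - [0,0,0]
    - [0,0,0]
    - [0,0,0]
    - [0,0,0]
    - [0,0,0]
    - [0,0,0]
    - [0,0,0]
  hand: [0.75,0.62,0.52,0.45,0.35,0.35,0.35,0.35]

```text
clock: 16.3
position: [0.4594, -0.1123, 0.2271]
ee_rot: [0.001, 0.324, 0.946, 0.0]
contact_force: [-0.1, 0.7, 5.9]
width: 0.0408
gripper_force: 25.2
```

Emit:
carry_out:
  linear:
    - [0,0,0.01]
    - [0,0,0.03]
    - [0,0,0.05]
    - [0,0,0.06]
    - [0,0,0.06]
    - [0,0,0.05]
    - [0,0,0.033]
    - [0,0,0.013]
  angular:
    - [0,0,0]
    - [0,0,0]
    - [0,0,0]
    - [0,0,0]
    - [0,0,0]
    - [0,0,0]
    - [0,0,0]
    - [0,0,0]
  hand: [0.35,0.35,0.35,0.35,0.35,0.35,0.35,0.35]

```text
clock: 16.97
position: [0.4594, -0.1124, 0.3821]
ee_rot: [0.002, 0.324, 0.946, -0.0]
contact_force: [-0.1, 0.6, -1.6]
width: 0.0404
gripper_force: 25.6
```

Emit:
carry_out:
  linear:
    - [0.005,0.018,0]
    - [0.01,0.036,0]
    - [0.014,0.05,0]
    - [0.015,0.056,0]
    - [0.015,0.056,0]
    - [0.015,0.056,0]
    - [0.015,0.056,0]
    - [0.014,0.05,0]
  angular:
    - [0,0,0]
    - [0,0,0]
    - [0,0,0]
    - [0,0,0]
    - [0,0,0]
    - [0,0,0]
    - [0,0,0]
    - [0,0,0]
  hand: [0.35,0.35,0.35,0.35,0.35,0.35,0.35,0.35]

```text
clock: 17.63
position: [0.5101, 0.0792, 0.3772]
ee_rot: [-0.002, 0.324, 0.946, -0.0]
contact_force: [0.5, -0.8, -0.4]
width: 0.0408
gripper_force: 25.7
```

Emit:
carry_out:
  linear:
    - [0.012,0.042,0]
    - [0.008,0.028,0]
    - [0.004,0.013,0]
    - [0,0,0]
    - [0,0,0]
    - [0,0,0]
  angular:
    - [0,0,0]
    - [0,0,0]
    - [0,0,0]
    - [0,0,0]
    - [0,0,0]
    - [0,0,0]
  hand: [0.35,0.35,0.35,0.35,0.35,0.35]

```text
clock: 18.13
position: [0.5222, 0.1177, 0.3786]
ee_rot: [-0.001, 0.324, 0.946, -0.001]
contact_force: [-0.3, -0.2, -1.3]
width: 0.0411
gripper_force: 25.7
```

```bash
python3 - <<'E'
from h import *
s=manip.get_state();P=s['position'];print(s['clock'],P,s['width'])
p,V=view('wrist',s);im=snap('wrist','w6.png');z=P[2]-.2271+.072
x,y=proj(p,V,[P[0]-.0006,P[1]+.0002,z])
q=np.array([proj(p,V,[P[0]-.0006+.021*np.cos(t),P[1]+.0002+.021*np.sin(t),z]) for t in np.linspace(0,6.283,60)],np.float32);print('pred',cv2.fitEllipse(q))
c=cv2.cvtColor(im,cv2.COLOR_RGB2BGR);cv2.polylines(c,[q.astype(np.int32)],True,(0,0,255),1)
for X,z0,r in [((.522,.1185),.102,.028)]:
    w=np.array([proj(p,V,[X[0]+r*np.cos(t),X[1]+r*np.sin(t),z0]) for t in np.linspace(0,6.283,60)],np.int32);cv2.polylines(c,[w],True,(0,255,0),1)
cv2.imwrite('pics/c7.png',c)
E
```

```text
18.1333 [0.52219609 0.11770383 0.37859885] 0.04113257144489232
pred ((324.0899658203125, 330.35247802734375), (103.51951599121094, 117.00516510009766), 90.03837585449219)
```

View pics/c7.png

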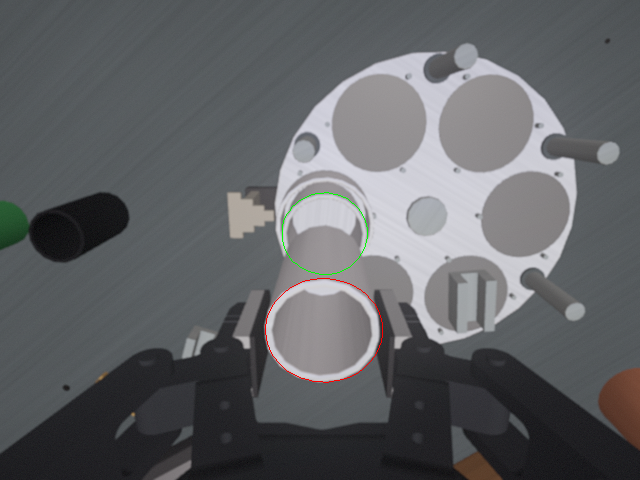

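The wrist picture confirms it: the held small cup's rim matches the prediction at (324,330), and the middle cup's rim matches at (325,234). I'll go down.

Emit:
carry_out:
  linear:
    - [0.001,0.001,-0.01]
    - [0,0,-0.025]
    - [0,0,-0.025]
    - [0,0,-0.02]
    - [0,0,-0.015]
    - [0,0,-0.01]
    - [0,0,-0.01]
    - [0,0,-0.01]
  angular:
    - [0,0,0]
    - [0,0,0]
    - [0,0,0]
    - [0,0,0]
    - [0,0,0]
    - [0,0,0]
    - [0,0,0]
    - [0,0,0]
  hand: [0.35,0.35,0.35,0.35,0.35,0.35,0.35,0.35]

```text
clock: 18.85
position: [0.5233, 0.1187, 0.3166]
ee_rot: [0.0, 0.324, 0.946, 0.0]
contact_force: [0.4, 0.2, -1.2]
width: 0.0409
gripper_force: 25.7
```

Emit:
carry_out:
  linear:
    - [-0.001,-0.0006,-0.01]
    - [0,0,-0.014]
    - [0,0,-0.014]
    - [0,0,-0.014]
    - [0,0,-0.012]
    - [0,0,-0.004]
    - [0,0,0]
    - [0,0,0]
  angular:
    - [0,0,0]
    - [0,0,0]
    - [0,0,0]
    - [0,0,0]
    - [0,0,0]
    - [0,0,0]
    - [0,0,0]
    - [0,0,0]
  hand: [0.35,0.35,0.35,0.35,0.35,0.35,0.35,0.35]

```text
clock: 19.52
position: [0.5227, 0.1185, 0.2828]
ee_rot: [0.0, 0.324, 0.946, 0.0]
contact_force: [-0.1, -0.3, -0.6]
width: 0.0409
gripper_force: 25.7
```

Emit:
carry_out:
  linear:
    - [0,0,-0.004]
    - [0,0,-0.003]
    - [0,0,-0.002]
    - [0,0,0]
    - [0,0,0]
  angular:
    - [0,0,0]
    - [0,0,0]
    - [0,0,0]
    - [0,0,0]
    - [0,0,0]
  hand: [0.35,0.35,0.35,0.35,0.35]

```text
clock: 19.93
position: [0.5226, 0.1185, 0.2783]
ee_rot: [0.0, 0.324, 0.946, 0.0]
contact_force: [0.3, -0.6, -0.7]
width: 0.0408
gripper_force: 25.7
```

Emit:
carry_out:
  linear:
    - [0,0,-0.002]
    - [0,0,-0.001]
    - [0,0,0]
    - [0,0,0]
  angular:
    - [0,0,0]
    - [0,0,0]
    - [0,0,0]
    - [0,0,0]
  hand: [0.35,0.35,0.35,0.35]

```text
clock: 20.27
position: [0.5228, 0.1185, 0.278]
ee_rot: [0.001, 0.324, 0.946, 0.0]
contact_force: [-2.2, -0.6, 6.4]
width: 0.0406
gripper_force: 26.1
```

The small cup has touched the floor at the expected height. I'll release it and retreat.

Emit:
carry_out:
  linear:
    - [0,0,0.001]
    - [0,0,0]
    - [0,0,0]
    - [0,0,0]
    - [0,0,0]
    - [0,0,0]
    - [0,0,0]
    - [0,0,0]
  angular:
    - [0,0,0]
    - [0,0,0]
    - [0,0,0]
    - [0,0,0]
    - [0,0,0]
    - [0,0,0]
    - [0,0,0]
    - [0,0,0]
  hand: [0.35,0.55,0.65,0.8,0.9,1,1,1]

```text
clock: 20.93
position: [0.5226, 0.1185, 0.2772]
ee_rot: [-0.0, 0.324, 0.946, 0.0]
contact_force: [-0.4, -0.2, -0.7]
width: 0.0858
gripper_force: 0.0
```

Emit:
carry_out:
  linear:
    - [0,0,0.02]
    - [0,0,0.04]
    - [0,0,0.05]
    - [0,0,0.05]
    - [0,0,0.04]
    - [0,0,0.01]
    - [0,0,0]
    - [0,0,0]
  angular:
    - [0,0,0]
    - [0,0,0]
    - [0,0,0]
    - [0,0,0]
    - [0,0,0]
    - [0,0,0]
    - [0,0,0]
    - [0,0,0]
  hand: [1,1,1,1,1,1,1,1]

```text
clock: 21.6
position: [0.5223, 0.1185, 0.382]
ee_rot: [-0.0, 0.324, 0.946, -0.0]
contact_force: [0.6, -0.3, -0.2]
width: 0.0856
gripper_force: 0.0
```

```bash
python3 - <<'E'
from h import *
s=manip.get_state();print(s['clock'],s['position'])
p,V=view('wrist',s);im=cv2.cvtColor(snap('wrist','w7.png'),cv2.COLOR_RGB2BGR)
S=cv2.cvtColor(snap('side','s7.png'),cv2.COLOR_RGB2BGR)
def ov(im,p,V,X):
  for (z,r) in [(.102,.028),(.123,.021)]:
    pts=np.array([proj(p,V,[X[0]+r*np.cos(t),X[1]+r*np.sin(t),z]) for t in np.linspace(0,2*np.pi,60)]).astype(np.int32);cv2.polylines(im,[pts],True,(0,0,255),1)
X=[.522,.1185]
x,y=proj(p,V,[*X,.09]).astype(int)
a=im[y-80:y+80,x-100:x+100].copy();ov(im,p,V,X);b=im[y-80:y+80,x-100:x+100]
ps,Vs=view('side');u,v=proj(ps,Vs,[*X,.09]).astype(int)
c=S[v-40:v+40,u-50:u+50].copy();ov(S,ps,Vs,X);d=S[v-40:v+40,u-50:u+50]
f=lambda i:cv2.resize(i,(375,300),interpolation=cv2.INTER_CUBIC)
cv2.imwrite('pics/c8.png',np.vstack([np.hstack([f(a),f(b)]),np.hstack([f(c),f(d)])]))
E
```

```text
21.6 [0.52225527 0.11850864 0.38195186]
```

View pics/c8.png

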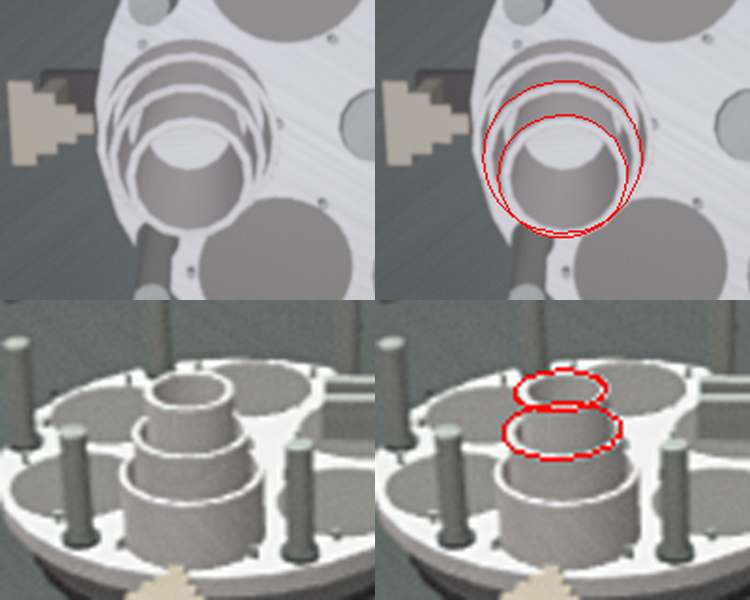

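The picture shows the three cups nested upright and concentric, with equal steps between the rims and the rim heights matching the overlay. The turret is in its detent and the gripper is clear.

```bash
python3 -c "
from rig import manip; print(manip.sign_off())"
```

```text
the job is handed in; nothing more can be done
None
```

The turret is turned one click anticlockwise with the large cup resting at the pointer, the middle and small cups are nested upright and fully down in the last wrist and side pictures, and the job was handed in after about 22 s; the sign-off gave no verdict.

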